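Scoop grinding balls into the bowl on the balance

TASK

Use the scoop to transfer at least three of the five grinding balls from the steel tray into the bowl on the balance, then lay the scoop back flat and centred on its rubber mat, empty. Never touch the balls with the gripper, let no ball end up on the bench or the mat, and leave the jar, bottle and flask where they are.

Things in the scene. Friction and masses are not known exactly. Their poses are not given: they have to be found in the camera images.
- scoop: Loose flat-bottomed aluminium scoop, 0.18 kg. Origin: centre of its underside; x to the open front lip, z up. Floor 100 (x) x 104 (y) x 2.5 mm; no front wall; rear wall 42 mm high; side walls 40 mm high, from x = +2 to +30 mm only 24 mm, then none. Balls roll freely in it: carry it nose-up about 20 degrees; tip it nose-down 40 degrees or more to empty. Starts upright on the mat.
- scoop_grip (a point): Grip point of the scoop, 80 mm above its underside at x = -48 mm, axes as the scoop's: in an upright black plastic tab over the rear wall, 14 mm thick along x, 44 mm wide along y, from 38 to 104 mm above the underside. Pinch it from above, front to back (along the scoop's x).
- scoop_lip (a point): Middle of the scoop's front lip, on the underside (x = +50 mm), axes as the scoop's.
- mat: Fixed black rubber mat, 170 (x) x 140 (y) x 3 mm thick, the scoop's resting place. Origin: centre of its underside, on the bench.
- tray: Fixed open steel stock tray, outside 262 (x) x 134 (y) x 45 mm high (the +x end wall 80 mm), walls and floor 6 mm; inside 250 x 122 mm. Origin: centre of its underside. The balls start in its +x half (x from 0 to +90 mm). The -x half is empty and long enough to set the scoop in, lip towards +x, with 9 mm to spare on each side.
- tray_slope (a point): Foot of the slope in the tray: on the inner floor (6 mm above the bench), at tray x = +91 mm, y = 0, axes as the tray's. From here the inside of the +x end rises at 50 degrees to x = +125 mm, 45 mm above the bench, then upright to 80 mm. Push the scoop's lip up to it, under the balls, then slide the lip up along the slope while raising the nose: the balls roll back into the scoop.
- bowl_floor (a point): Centre of the inner floor of the round steel bowl fixed on the white bench balance; 60 mm above the bench, z up. Bowl 170 mm across outside at its foot, 190 mm at its rim, wall 4 mm, rim 125 mm above the bench. The balance under it is a fixed 200 x 200 mm box 45 mm high; -x faces its front with the display.
- ball1_center (a point): Centre of a loose white ceramic grinding ball, 30 mm across, about 50 g (all five are alike).
- ball2_center (a point): Centre of a loose white ceramic grinding ball, 30 mm across, about 50 g (all five are alike).
- ball3_center (a point): Centre of a loose white ceramic grinding ball, 30 mm across, about 50 g (all five are alike).
- ball4_center (a point): Centre of a loose white ceramic grinding ball, 30 mm across, about 50 g (all five are alike).
- ball5_center (a point): Centre of a loose white ceramic grinding ball, 30 mm across, about 50 g (all five are alike).
- jar: Bystander: round clear jar with a lid, 90 mm across, 100 mm high, upright. Origin: centre of its underside.
- bottle: Bystander: upright closed bottle, 60 mm across, 140 mm high. Origin: centre of its underside.
- flask: Bystander: upright conical glass flask, 80 mm across at the foot, 120 mm high. Origin: centre of its underside.

How it is judged:
On the way:
1. at least three balls are in the bowl ((distance between each of ball1_center, ball2_center, ball3_center and bowl_floor below 0.085 m or distance between each of ball1_center, ball2_center, ball4_center and bowl_floor below 0.085 m or distance between each of ball1_center, ball2_center, ball5_center and bowl_floor below 0.085 m or distance between each of ball1_center, ball3_center, ball4_center and bowl_floor below 0.085 m or distance between each of ball1_center, ball3_center, ball5_center and bowl_floor below 0.085 m or distance between each of ball1_center, ball4_center, ball5_center and bowl_floor below 0.085 m or distance between each of ball2_center, ball3_center, ball4_center and bowl_floor below 0.085 m or distance between each of ball2_center, ball3_center, ball5_center and bowl_floor below 0.085 m or distance between each of ball2_center, ball4_center, ball5_center and bowl_floor below 0.085 m or distance between each of ball3_center, ball4_center, ball5_center and bowl_floor below 0.085 m)), for 0.2 s.
At the end, for the whole second after the job is handed in: At least three balls are in the bowl (centre within 85 mm of the middle of its floor), the others in the bowl or the tray; the scoop is let go, still, flat (0.12 rad) on the mat, its origin within 60 mm (mat x) and 50 mm (mat y) of the mat's centre; bystanders stand upright ((distance between each of ball1_center, ball2_center, ball3_center and bowl_floor below 0.085 m or distance between each of ball1_center, ball2_center, ball4_center and bowl_floor below 0.085 m or distance between each of ball1_center, ball2_center, ball5_center and bowl_floor below 0.085 m or distance between each of ball1_center, ball3_center, ball4_center and bowl_floor below 0.085 m or distance between each of ball1_center, ball3_center, ball5_center and bowl_floor below 0.085 m or distance between each of ball1_center, ball4_center, ball5_center and bowl_floor below 0.085 m or distance between each of ball2_center, ball3_center, ball4_center and bowl_floor below 0.085 m or distance between each of ball2_center, ball3_center, ball5_center and bowl_floor below 0.085 m or distance between each of ball2_center, ball4_center, ball5_center and bowl_floor below 0.085 m or distance between each of ball3_center, ball4_center, ball5_center and bowl_floor below 0.085 m) and (distance between ball1_center and bowl_floor below 0.085 m or (x of ball1_center in the frame of tray between -0.131 and 0.131 m and y of ball1_center in the frame of tray between -0.067 and 0.067 m and height (world z) of ball1_center below 0.06 m)) and (distance between ball2_center and bowl_floor below 0.085 m or (x of ball2_center in the frame of tray between -0.131 and 0.131 m and y of ball2_center in the frame of tray between -0.067 and 0.067 m and height (world z) of ball2_center below 0.06 m)) and (distance between ball3_center and bowl_floor below 0.085 m or (x of ball3_center in the frame of tray between -0.131 and 0.131 m and y of ball3_center in the frame of tray between -0.067 and 0.067 m and height (world z) of ball3_center below 0.06 m)) and (distance between ball4_center and bowl_floor below 0.085 m or (x of ball4_center in the frame of tray between -0.131 and 0.131 m and y of ball4_center in the frame of tray between -0.067 and 0.067 m and height (world z) of ball4_center below 0.06 m)) and (distance between ball5_center and bowl_floor below 0.085 m or (x of ball5_center in the frame of tray between -0.131 and 0.131 m and y of ball5_center in the frame of tray between -0.067 and 0.067 m and height (world z) of ball5_center below 0.06 m)) and x of scoop in the frame of mat between -0.06 and 0.06 m and y of scoop in the frame of mat between -0.05 and 0.05 m and height (world z) of scoop below 0.012 m and angle between scoop's own z axis and vertical below 0.12 rad and linear speed of scoop below 0.02 m/s and angle between each of jar, bottle, flask's own z axis and vertical below 0.2 rad); the robot touches nothing.
It fails at once if a ball lies low outside the tray (on the bench or the mat) ((height (world z) of ball1_center below 0.05 m and not (x of ball1_center in the frame of tray between -0.131 and 0.131 m and y of ball1_center in the frame of tray between -0.067 and 0.067 m and height (world z) of ball1_center below 0.06 m)) or (height (world z) of ball2_center below 0.05 m and not (x of ball2_center in the frame of tray between -0.131 and 0.131 m and y of ball2_center in the frame of tray between -0.067 and 0.067 m and height (world z) of ball2_center below 0.06 m)) or (height (world z) of ball3_center below 0.05 m and not (x of ball3_center in the frame of tray between -0.131 and 0.131 m and y of ball3_center in the frame of tray between -0.067 and 0.067 m and height (world z) of ball3_center below 0.06 m)) or (height (world z) of ball4_center below 0.05 m and not (x of ball4_center in the frame of tray between -0.131 and 0.131 m and y of ball4_center in the frame of tray between -0.067 and 0.067 m and height (world z) of ball4_center below 0.06 m)) or (height (world z) of ball5_center below 0.05 m and not (x of ball5_center in the frame of tray between -0.131 and 0.131 m and y of ball5_center in the frame of tray between -0.067 and 0.067 m and height (world z) of ball5_center below 0.06 m))).
It fails at once if the gripper's fingers touch a ball (contact force between the fingers and ball1 above 0.5 N or contact force between the fingers and ball2 above 0.5 N or contact force between the fingers and ball3 above 0.5 N or contact force between the fingers and ball4 above 0.5 N or contact force between the fingers and ball5 above 0.5 N).
It fails at once if a bystander is moved more than 30 mm (distance of any of jar, bottle, flask from where it was at the start of the episode above 0.03 m).
It also fails if it takes over 64 s, if anything falls off the work surface, if the arm or the gripper's body presses on something with over 40 N, if the wrist force passes 120 N, or if a joint passes its speed limit or range.

ROBOT

A 6-joint arm with a two-finger parallel gripper is mounted at the origin on the work surface. World frame = base frame: x ahead of the robot, y to its left, z up, the work surface at z = 0. Lengths are in m, angles in rad, forces in N, time in s.
With the tool pointing down it reaches from about 0.3 to 0.875 m from the base axis. Payload 4.2 kg.
Tool frame: the origin (TCP) lies on the centre line of the jaws, within the pads' length; the fingertips stand ctrl.tips_ahead ahead of it and the grasp point (between the pads) lies 3 mm ahead of it (ctrl.tips_ahead is the distance from the TCP to the fingertips, in m); z points along the fingers, y is the line along which they close (so a half turn about z gives the same grasp; the last joint's range is limited). The gripper opens to 85 mm and grips with 20 to 120 N. Pads are 22 mm wide; open, the fingers measure 114 mm over their backs; the gripper's body (76 mm by 85 mm) begins 54 mm behind the grasp point. The pads swing forward as they close: fully open they stand 13 mm farther back than shut.
Start: joints at [-1.157, 0.32, 1.565, -0, 1.257, -0.02], TCP at [0.242, -0.522, 0.253] pointing down, gripper open.
Joint ranges: [-3.11, 3.11], [-0.84, 2.01], [0.21, 2.61], [-1.34, 4.49], [0.05, 2.63], [-2.56, 2.56]. Speed limits (rad/s): [2.57, 2.57, 3.14, 3.14, 3.14, 3.14].

INTERFACE

Orientations are given as [roll, pitch, yaw] about the fixed x, y, z axes, in that order (R = Rz(yaw) Ry(pitch) Rx(roll)).
In Python, from plant import ctrl, cams gives the robot as it stands.
- The arm moves only by the tool drive_tool, never from a script. Its argument "rows" is a list of rows, each a list of 3 entries, a list of its own where there are three numbers: the opening, from -1 (shut) to 1 (fully open), then the shift along the tool's x, y, z in mm, then the turn about the tool's z in rad. In form: [[grip, [tx, ty, tz], yaw], ...]. A call has exactly 8 rows; each row shifts and turns the commanded pose from where the row before left it, along the tool's axes as they then stand; what a row does not reach is not made up. A row lasts 1/8 s, in which the tool goes at most 62.5 mm and 10.7 degrees, less where a joint would pass 70% of its speed; a pose out of reach is approached as far as the arm can. A call is refused whole if a number of a shift passes 62.5 or a number of a turn 0.188, either way. A call with a gripper value outside its range is refused whole. The fingers move at their own pace and stop on an object; "force" is the grip in N (left out, the last holds). Time passes only in rows, so rows that do not move let the fingers close, or fill a call up. It gives the time, the measured TCP pose, the force, the opening and the grip force at its end, in the units of the state.
- ctrl.state(): the state, without advancing time (a new reading comes with each control period).
- cams.get_image(name): name is "side" or "top" or "wrist"; returns the picture (400x640x3 uint8, red, green, blue); there is no depth.
- cams.camera_info(name): a dict with "intrinsics" (3x3 intrinsics, pixels), "k1" (the pictures are not rectified: a ray, as slopes to the right and down, at radius r is drawn at 1 + k1 r^2 times it, then the intrinsics apply), "R" (3x3) and "t" (3): a world point X has camera coordinates R X + t. Camera axes: x right, y down, z forward; pixel columns grow to the right and rows downward; lengths in m; the calibration is good to about 2 mm. A picture is of the moment at which its call begins: read the wrist's pose just before it. camera_info takes no time and is no camera call; for the wrist camera it gives the pose at the moment of the call.
- ctrl.sign_off(): hands the job in; it is judged then, once.
The state is a dict: "t": time; "joints": joint angles; "dq": joint speeds; "tau": joint torques, N m; "tool_pos": TCP position; "ee_rot": TCP orientation; "force": force on the tool from outside, world axes, zero at the start; "ft_torque": the same for the moment, N m; "width": finger opening in m; "grip_force": force on a finger pad.
Only numpy, scipy, OpenCV 4.12 (cv2) and the standard library are available. Lean on these libraries where they do the work, as an engineer would, in place of code of your own. Each camera call takes 0.05 s, during which the arm holds its last target. There are 200 camera calls.

## Working session

There is one attempt and no reset: what is moved stays moved. The work goes in short steps, Python scripts to look and compute and a tool call to move; the robot and the scene stay as the last step left them, time stands still between calls to the robot, and variables do not carry over. Pictures are saved under pics/ and viewed, at most 10 in all, crops included, and the job is handed in when it is done.

Besides the shell and the picture viewer there is one more tool, called after "Request:" as name([rows], argument=value, ...), one row to a line, values as JSON. drive_tool: Moves the arm, as the interface text tells. Its arguments: {"type":"object","properties":{"rows":{"type":"array"},"force":{"type":"number"}},"required":["rows"]}

```bash
ls; mkdir -p pics; cat > h.py <<'E'
import numpy as np, cv2
from plant import ctrl, cams
def grab(n,f):
    i=cams.camera_info(n); im=cams.get_image(n); cv2.imwrite(f'pics/{f}.png',im[:,:,::-1]); np.save(f'pics/{f}.npy',im); return im,i
def ray(i,u,v):
    K=np.array(i['intrinsics']);R=np.array(i['R']);t=np.array(i['t'])
    p=cv2.undistortPoints(np.array([[[u,v]]],float),K,np.array([i['k1'],0,0,0.]))[0,0]
    return -R.T@t, R.T@np.array([p[0],p[1],1])
def on(i,u,v,z):
    o,d=ray(i,u,v); return o+d*(z-o[2])/d[2]
def px(i,X):
    return cv2.projectPoints(np.array([X],float),cv2.Rodrigues(np.array(i['R']))[0],np.array(i['t'],float),np.array(i['intrinsics']),np.array([i['k1'],0,0,0.]))[0][0,0]
def st():
    s=ctrl.state()
    for k in s: print(k,np.round(s[k],3))
E
python3 - <<'E'
from h import *
st(); print(ctrl.tips_ahead)
for n in('top','side'):
    im,i=grab(n,n+'0'); print(n,np.round(np.linalg.inv(i['R'])@-np.array(i['t']),3))
E
```

```text
pics
t 0.0
joints [-1.157  0.32   1.566 -0.     1.257 -0.02 ]
dq [-0.    -0.     0.     0.     0.    -0.001]
tau [ 0.0000e+00 -4.1554e+01 -2.3416e+01 -0.0000e+00  8.0000e-03  0.0000e+00]
tool_pos [ 0.242 -0.521  0.252]
ee_rot [-3.14  -0.     0.434]
force [-0.033 -0.697 -0.077]
ft_torque [-0.001  0.021 -0.018]
grip_force 0.0
width 0.085
0.022
top [ 0.531 -0.004  0.949]
side [ 0.282 -0.753  1.015]
```

View pics/top0.png

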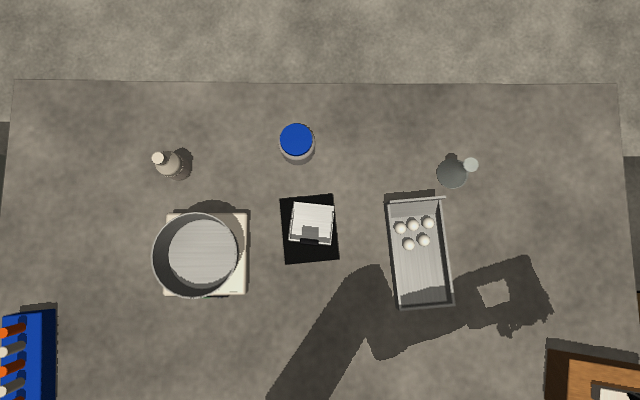

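View pics/side0.png

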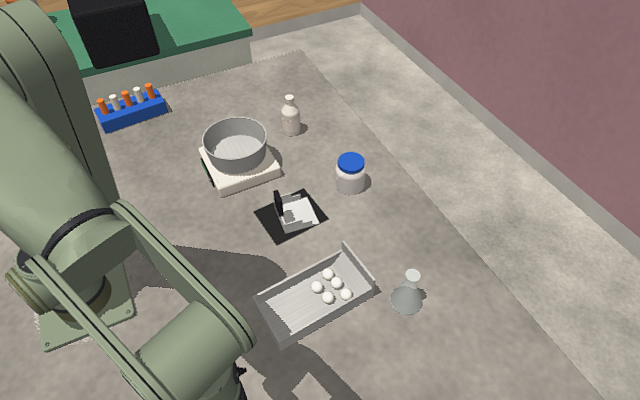

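```bash
cat > m.py <<'E'
from h import *
im=np.load('pics/top0.npy'); i=cams.camera_info('top'); g=im.astype(int)
v=g.max(2)
# mat
m=((v<40)).astype(np.uint8); m[:, :250]=0; m[:,350:]=0; m[:185]=0; m[275:]=0
c=max(cv2.findContours(m,0,2)[0],key=cv2.contourArea); h=cv2.convexHull(c)
r=cv2.boxPoints(cv2.minAreaRect(h)); P=np.array([on(i,*p,0.003)[:2] for p in r]); print('mat',P.round(4).tolist(),P.mean(0).round(4)); 
print([np.linalg.norm(P[k]-P[k-1]).round(3) for k in range(4)])
# balls, bright round
m=((g.min(2)>190)).astype(np.uint8); m[:,:385]=0; m[:,445:]=0; m[:205]=0; m[255:]=0
for c in cv2.findContours(m,0,2)[0]:
    if cv2.contourArea(c)>20:
        (x,y),rr=cv2.minEnclosingCircle(c); print('ball',round(x,1),round(y,1),round(rr,1),on(i,x,y,0.021).round(4))
# scoop floor/rim bright
m=((g.min(2)>150)).astype(np.uint8); m[:,:270]=0;m[:,350:]=0;m[:190]=0;m[255:]=0
c=max(cv2.findContours(m,0,2)[0],key=cv2.contourArea); print('scoop',cv2.boxPoints(cv2.minAreaRect(c)).round(1).tolist())
big=cv2.resize(im[180:320,130:470,::-1],None,fx=2.35,fy=2.35,interpolation=cv2.INTER_CUBIC); cv2.imwrite('pics/crop.png',big); print(big.shape)
E
python3 m.py
```

```text
mat [[0.6392, 0.0946], [0.6537, -0.0443], [0.4848, -0.0607], [0.471, 0.0752]] [0.5622 0.0162]
[np.float64(0.169), np.float64(0.14), np.float64(0.17), np.float64(0.137)]
ball 409.5 245.5 3.8 [ 0.5196 -0.237   0.021 ]
ball 424.9 241.0 4.1 [ 0.531  -0.2759  0.021 ]
ball 401.3 229.0 3.8 [ 0.5605 -0.2175  0.021 ]
ball 413.5 225.5 3.8 [ 0.5695 -0.2484  0.021 ]
ball 429.5 223.5 3.8 [ 0.5748 -0.2886  0.021 ]
scoop [[289.70001220703125, 233.5], [292.79998779296875, 201.3000030517578], [334.0, 205.1999969482422], [331.0, 237.39999389648438]]
(329, 799, 3)
```

View pics/crop.png

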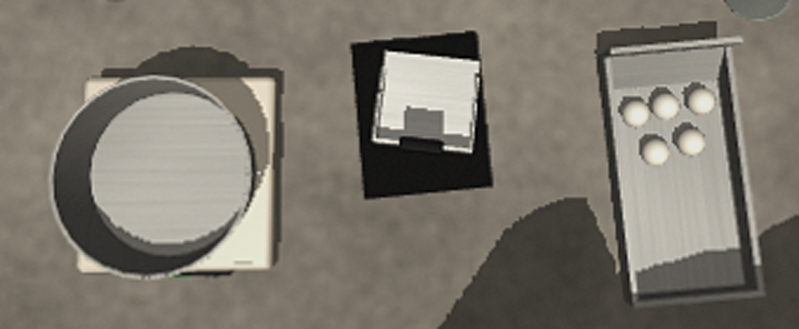

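```bash
cat > m2.py <<'E'
from h import *
i=cams.camera_info('top')
def q(n,a,b,z):
    p=on(i,130+a/2.35,180+b/2.35,z); print(n,p.round(4)); return p
A=q('scoop front L',386,52,.0055);B=q('scoop front R',480,62,.0055); print('w',np.linalg.norm(A-B)); d=A-B; print('yaw',np.arctan2(-d[0],d[1]))
q('scoop rearL rim',374,139,.043);q('rearR rim',473,152,.043);q('tab L',400,139,.107);q('tab R',443,139,.107);q('tab back',421,151,.107)
A=q('tray rl',632,305,.045);B=q('tray rr',763,295,.045);C=q('tray fl',608,52,.08);D=q('tray fr',742,40,.08)
print(np.linalg.norm(A-B),np.linalg.norm(C-D),np.linalg.norm((C-A)[:2]),np.linalg.norm((D-B)[:2]),'c',(A+B+C+D)/4)
d=(C+D-A-B); print('yaw',np.arctan2(d[1],d[0]))
for a,b in((50,176),(255,176),(152,76),(152,277),(152.5,176.5)): q('bowl',a,b,.125)
for a,b in((90,168),(253,168),(171,92),(171,243)): q('bfloor',a,b,.06)
im=np.load('pics/side0.npy'); j=cams.camera_info('side')
print('side proj bowl rim centre+-:',[px(j,p).round(0).tolist() for p in ([.5,.255,.125],[.5,.255,.06])])
E
python3 m2.py
```

```text
scoop front L [0.6285 0.0536 0.0055]
scoop front R [ 0.6181 -0.0497  0.0055]
w 0.10378877964116968
yaw -0.1006321635722024
scoop rearL rim [0.5335 0.0626 0.043 ]
rearR rim [ 0.5206 -0.0405  0.043 ]
tab L [0.5334 0.0328 0.107 ]
tab R [ 0.5337 -0.0089  0.107 ]
tab back [0.522  0.0124 0.107 ]
tray rl [ 0.368  -0.2018  0.045 ]
tray rr [ 0.3791 -0.3345  0.045 ]
tray fl [ 0.6221 -0.1755  0.08  ]
tray fr [ 0.6352 -0.3109  0.08  ]
0.13314448825650183 0.1360473384852125 0.2555030031421996 0.2571493191393178 c [ 0.5011043  -0.25566171  0.0625    ]
yaw 0.09747170797992259
bowl [0.4977 0.3592 0.125 ]
bowl [0.4982 0.168  0.125 ]
bowl [0.5919 0.2688 0.125 ]
bowl [0.4057 0.2599 0.125 ]
bowl [0.4974 0.2639 0.125 ]
bfloor [0.5031 0.3482 0.06  ]
bfloor [0.5036 0.1838 0.06  ]
bfloor [0.5804 0.2701 0.06  ]
bfloor [0.4289 0.2634 0.06  ]
side proj bowl rim centre+-: [[236.0, 139.0], [239.0, 155.0]]
```

Request:
drive_tool([
  [1,[0,0,-62],0],
  [1,[0,0,-62],0],
  [1,[0,0,-62],0],
  [1,[0,0,-62],0],
  [1,[0,0,-62],0],
  [1,[0,0,-62],0],
  [1,[0,0,-62],0],
  [1,[0,0,-62],0],
])

```text
t: 1.1
tool_pos: [0.2011, -0.4347, 0.703]
ee_rot: [-3.014, -0.005, 0.434]
force: [-42.3, 97.0, -3.9]
width: 0.0856
grip_force: 0.0
```

```bash
python3 -c "
from h import *
st()"
```

```text
t 1.1
joints [-1.163  0.429  0.214  0.003  2.626 -0.023]
dq [-0.041 -0.683  0.003  0.018 -0.072 -0.02 ]
tau [ 4.3800e-01 -2.6902e+01 -3.9959e+01  2.0000e-03 -9.9500e-01  1.9000e-02]
tool_pos [ 0.201 -0.435  0.703]
ee_rot [-3.014 -0.005  0.434]
force [-42.275  97.016  -3.938]
ft_torque [ 4.101  1.8   -0.039]
grip_force 0.0
width 0.086
```

Request:
drive_tool([
  [1,[0,0,0],0],
  [1,[0,0,10],0],
  [1,[0,0,30],0],
  [1,[0,0,30],0],
  [1,[0,0,30],0],
  [1,[0,0,30],0],
  [1,[0,0,20],0],
  [1,[0,0,0],0],
])

```text
t: 2.1
tool_pos: [0.1918, -0.4125, 0.5581]
ee_rot: [-3.022, -0.005, 0.434]
force: [-0.8, 0.4, 0.8]
width: 0.0854
grip_force: 0.0
```

```bash
python3 -c "
from h import *
st()"
```

```text
t 2.1
joints [-1.162e+00  1.570e-01  1.044e+00  2.000e-03  2.061e+00 -2.400e-02]
dq [-0.001  0.    -0.077 -0.002  0.02  -0.001]
tau [ 1.0000e-02 -3.2274e+01 -2.2566e+01  7.0000e-03  3.9900e-01 -0.0000e+00]
tool_pos [ 0.192 -0.412  0.558]
ee_rot [-3.022 -0.005  0.434]
force [-0.759  0.364  0.79 ]
ft_torque [-0.066 -0.045 -0.035]
grip_force 0.0
width 0.085
```

Request:
drive_tool([
  [1,[30,0,10],0],
  [1,[60,0,15],0],
  [1,[60,0,15],0],
  [1,[60,0,15],0],
  [1,[60,0,15],0],
  [1,[60,0,15],0],
  [1,[60,0,15],0],
  [1,[60,0,10],0],
])

```text
t: 3.1
tool_pos: [0.5975, -0.2111, 0.4522]
ee_rot: [-3.027, -0.005, 0.434]
force: [-0.3, -1.0, -0.5]
width: 0.0856
grip_force: 0.0
```

Request:
drive_tool([
  [1,[45,10,0],0],
  [1,[40,28,0],0],
  [1,[40,30,0],0],
  [1,[35,26,0],0],
  [1,[30,22,0],0],
  [1,[30,22,0],0],
  [1,[30,22,0],0],
  [1,[30,22,0],0],
])

```text
t: 4.1
tool_pos: [0.8248, -0.227, 0.3718]
ee_rot: [-3.082, -0.073, 0.428]
force: [-0.2, 0.0, 0.1]
width: 0.0851
grip_force: 0.0
```

```bash
python3 -c "
from h import *
st()"
```

```text
t 4.1
joints [-0.315  0.903  0.214  0.104  2.009  0.871]
dq [ 0.031  0.135  0.001 -0.004 -0.286  0.019]
tau [-1.1200e-01 -6.8835e+01 -2.5641e+01  3.6000e-01  1.6000e-01 -1.6000e-02]
tool_pos [ 0.825 -0.227  0.372]
ee_rot [-3.082 -0.073  0.428]
force [-0.158  0.018  0.124]
ft_torque [-0.053  0.048  0.067]
grip_force 0.0
width 0.085
```

Request:
drive_tool([
  [1,[30,25,-10],0],
  [1,[42,35,-20],0],
  [1,[42,35,-20],0],
  [1,[42,35,-20],0],
  [1,[42,35,-20],0],
  [1,[42,35,-20],0],
  [1,[42,35,-20],0],
  [1,[42,35,-20],0],
])

```text
t: 5.1
tool_pos: [0.9018, -0.2551, 0.3855]
ee_rot: [3.023, -0.293, 0.434]
force: [0.5, 0.3, -0.6]
width: 0.0858
grip_force: 0.0
```

```bash
cat >> h.py <<'E'
from scipy.spatial.transform import Rotation as Ro
def Rt(s=None):
    s=s or ctrl.state(); return Ro.from_euler('xyz',s['ee_rot']).as_matrix()
E
python3 -c "
from h import *
st();print(Rt().round(3))"
```

```text
t 5.1
joints [-0.323  0.902  0.214  0.112  1.728  0.866]
dq [-0.014 -0.054  0.002  0.011 -0.25  -0.006]
tau [ 8.1000e-02 -6.9379e+01 -2.4473e+01  4.1000e-01 -1.0330e+00  5.0000e-03]
tool_pos [ 0.902 -0.255  0.386]
ee_rot [ 3.023 -0.293  0.434]
force [ 0.512  0.314 -0.563]
ft_torque [-0.044  0.177 -0.027]
grip_force 0.0
width 0.086
[[ 0.869  0.387  0.31 ]
 [ 0.403 -0.915  0.013]
 [ 0.289  0.113 -0.951]]
```

Request:
drive_tool([
  [1,[42,35,-20],0],
  [1,[42,35,-20],0],
  [1,[42,35,-20],0],
  [1,[0,0,0],0],
  [1,[0,0,0],0.18],
  [1,[-20,-20,0],0.18],
  [1,[-40,-20,0],0.18],
  [1,[-40,-20,0],0],
])

```text
t: 6.1
tool_pos: [0.8218, -0.2064, 0.375]
ee_rot: [-3.101, -0.42, -0.139]
force: [1.1, -0.2, 0.8]
width: 0.0855
grip_force: 0.0
```

```bash
cat >> h.py <<'E'
def plan(target,turns,n,p=None,R=None):
    "n rows straight to target TCP (ramped), with the turns spread; prints tool-axis rows in mm"
    s=ctrl.state(); R=Rt(s) if R is None else R; p=np.array(s['tool_pos']) if p is None else p
    w=np.ones(n); w[0]=w[-1]=.6; w/=w.sum(); d=np.array(target)-p
    for k in range(n):
        v=R.T@(d*w[k])*1e3; print((v).round(1).tolist(),round(turns[k],3)); R=R@Ro.from_euler('z',turns[k]).as_matrix()
    return np.array(target),R
E
python3 -c "
from h import *
s=ctrl.state();R=Rt();print(s['tool_pos'],np.round(s['joints'],2),R.round(3))
z=R[:,2]; g=np.array([.5258,.0118,.083])
print(np.degrees(np.arccos(-z[2])),np.arctan2(z[1],z[0]),'yawx',np.arctan2(R[1,0],R[0,0]))
plan(g-.1*z,[0]*8,8)
"
```

```text
[ 0.82181698 -0.20643137  0.37499442] [-0.3   0.55  0.95  0.11  1.23  1.39] [[ 0.904 -0.123  0.409]
 [-0.127 -0.992 -0.017]
 [ 0.408 -0.037 -0.912]]
24.152812935652417 -0.04087442780672856 yawx -0.13942928543999697
[-34.5, -14.1, 3.5] 0
[-57.6, -23.5, 5.8] 0
[-57.6, -23.5, 5.8] 0
[-57.6, -23.5, 5.8] 0
[-57.6, -23.5, 5.8] 0
[-57.6, -23.5, 5.8] 0
[-57.6, -23.5, 5.8] 0
[-34.5, -14.1, 3.5] 0
```

Request:
drive_tool([
  [1,[-34,-14,3],-0.04],
  [1,[-57,-23,6],0],
  [1,[-57,-23,6],0],
  [1,[-57,-23,6],0],
  [1,[-57,-23,6],0],
  [1,[-57,-23,6],0],
  [1,[-57,-23,6],0],
  [1,[-36,-14,3],0],
])

```text
t: 7.1
tool_pos: [0.4779, -0.0045, 0.1712]
ee_rot: [-3.12, -0.419, -0.093]
force: [-0.9, 0.7, -0.2]
width: 0.0858
grip_force: 0.0
```

```bash
python3 - <<'E'
from h import *
s=ctrl.state();R=Rt();z=R[:,2]; g=np.array([.5258,.0118,.083])
print(s['tool_pos'],R.round(3))
plan(g-.003*z,[0]*3,3)
a,i=grab('top','top1')
b,j=grab('wrist','wr1')
for n,X in(('tab',[.5258,.0118,.107]),('tabR',[.5236,-.0101,.107]),('tabL',[.528,.0337,.107])): print(n,px(j,X).round(),px(i,X).round(1))
cv2.imwrite('pics/w1.png',b[:,:,::-1])
E
```

```text
[ 0.47789243 -0.00454006  0.17117205] [[ 0.91  -0.084  0.407]
 [-0.085 -0.996 -0.016]
 [ 0.407 -0.02  -0.913]]
[1.7, -5.1, 26.4] 0
[2.9, -8.4, 44.0] 0
[1.7, -5.1, 26.4] 0
tab [295. 191.] [309.4 242.6]
tabR [325. 191.] [319.  243.6]
tabL [265. 190.] [299.8 241.6]
```

View pics/w1.png

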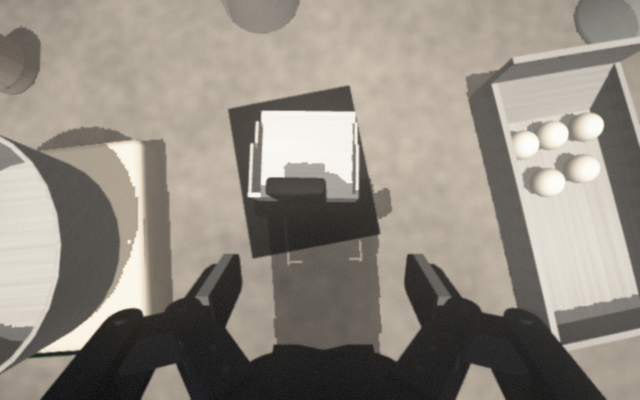

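Request:
drive_tool([
  [1,[2,-8,25],0],
  [1,[2,-7,44],0],
  [1,[2,-3,28],0],
  [1,[0,0,0],0],
  [-1,[0,0,0],0],
  [-1,[0,0,0],0],
  [-1,[0,0,0],0],
  [-1,[0,0,0],0],
], force=40)

```text
t: 8.2
tool_pos: [0.5282, 0.0102, 0.0885]
ee_rot: [-3.12, -0.424, -0.094]
force: [-2.7, 0.7, 6.1]
width: 0.0435
grip_force: 40.3
```

```bash
python3 - <<'E'
from h import *
s=ctrl.state();R=Rt();z=R[:,2]
print(np.array(s['tool_pos'])+.003*z,s['width'],s['grip_force'],R.round(3))
yw=.0975; T=np.array([.501,-.2557,0]); ex=np.array([np.cos(yw),np.sin(yw),0])
# scoop origin at tray x=-0.062 (lip at -.012), floor .006 ; first 90 mm above
for zz in (.083+.08,):
    A,R1=plan(np.array(s['tool_pos'])+[0,0,.08],[0]*3,3)
    C=T-.068*ex; G=C-.048*ex+[0,0,.086]; print('G',G)
    B,R2=plan(G-.003*z+[0,0,.08],[-.18]+[0]*5,6,A,R1); print(R2.round(3))
    plan(B-[0,0,.08],[0]*4,4,B,R2)
E
```

```text
[0.52947449 0.01011497 0.0857861 ] 0.04347939859858982 40.28687596321106 [[ 0.907 -0.084  0.412]
 [-0.085 -0.996 -0.017]
 [ 0.412 -0.02  -0.911]]
[9.0, -0.4, -19.9] 0
[15.0, -0.7, -33.1] 0
[9.0, -0.4, -19.9] 0
G [ 0.38555093 -0.26699209  0.086     ]
[-12.3, 33.3, -6.3] -0.18
[-30.2, 50.8, -10.6] 0
[-30.2, 50.8, -10.6] 0
[-30.2, 50.8, -10.6] 0
[-30.2, 50.8, -10.6] 0
[-18.1, 30.5, -6.3] 0
[[ 0.908  0.079  0.412]
 [ 0.095 -0.995 -0.017]
 [ 0.409  0.054 -0.911]]
[-6.1, -0.8, 13.7] 0
[-10.2, -1.4, 22.8] 0
[-10.2, -1.4, 22.8] 0
[-6.1, -0.8, 13.7] 0
```

Request:
drive_tool([
  [-1,[9,0,-20],0],
  [-1,[15,-1,-33],0],
  [-1,[9,0,-20],0],
  [-1,[-12,33,-6],-0.18],
  [-1,[-30,51,-10],0],
  [-1,[-30,51,-10],0],
  [-1,[-30,51,-10],0],
  [-1,[-30,51,-10],0],
])

```text
t: 9.2
tool_pos: [0.3986, -0.2298, 0.1638]
ee_rot: [3.094, -0.42, 0.075]
force: [1.1, -0.7, -1.6]
width: 0.0435
grip_force: 41.8
```

```bash
python3 - <<'E'
from h import *
s=ctrl.state();R=Rt();z=R[:,2]
print(s['tool_pos'],s['width'],s['grip_force'],s['force'])
G=np.array([ 0.38555,-0.26699,0.086])
A,R1=plan(G-.003*z+[0,0,.06],[0]*2,2); plan(A-[0,0,.04],[0]*2,2,A,R1)
a,i=grab('top','top2'); b,j=grab('side','side2')
cv2.imwrite('pics/c2.png',cv2.resize(b[220:380,200:440,::-1],None,fx=2.5,fy=2.5))
E
```

```text
[ 0.39858931 -0.22975477  0.16380874] 0.04349188476910822 41.8231737613678 [ 1.10632662 -0.68767793 -1.61669399]
[-10.8, 17.8, 4.3] 0
[-10.8, 17.8, 4.3] 0
[-8.2, -0.9, 18.2] 0
[-8.2, -0.9, 18.2] 0
```

View pics/c2.png

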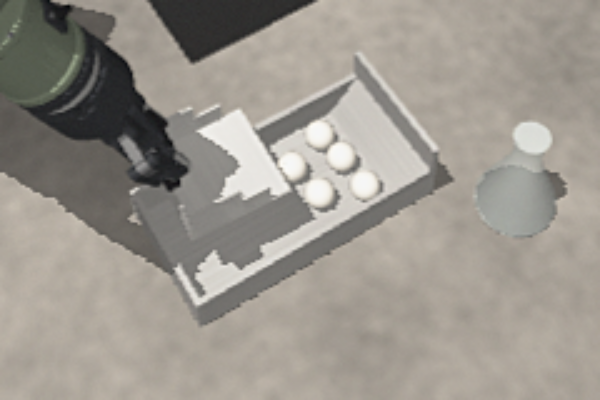

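Request:
drive_tool([
  [-1,[-8,18,5],0],
  [-1,[-8,18,6],0],
  [-1,[-7,-1,15],0],
  [-1,[-7,-1,15],0],
  [-1,[-5,-1,12],0],
  [-1,[-2,0,5],0],
  [-1,[-1,0,2],0],
  [-1,[0,0,0],0],
], force=25)

```text
t: 10.3
tool_pos: [0.392, -0.2651, 0.0949]
ee_rot: [3.094, -0.42, 0.075]
force: [-0.5, 0.3, -1.8]
width: 0.0437
grip_force: 42.0
```

```bash
python3 - <<'E'
from h import *
s=ctrl.state();R=Rt();z=R[:,2]
print(s['tool_pos'],s['width'],s['grip_force'],s['force'],s['ft_torque'],R.round(3))
a,i=grab('top','top3'); b,j=grab('side','side3')
cv2.imwrite('pics/c3.png',cv2.hconcat([cv2.resize(b[220:380,220:400,::-1],(405,360)),cv2.resize(a[190:320,370:480,::-1],(305,360))]))
E
```

```text
[ 0.39199847 -0.26508967  0.09492746] 0.043675177771444515 42.00853228569031 [-0.53939101  0.26750356 -1.78953249] [ 0.03250854  0.32048522 -0.01492156] [[ 0.911  0.056  0.41 ]
 [ 0.068 -0.998 -0.017]
 [ 0.408  0.043 -0.912]]
```

View pics/c3.png

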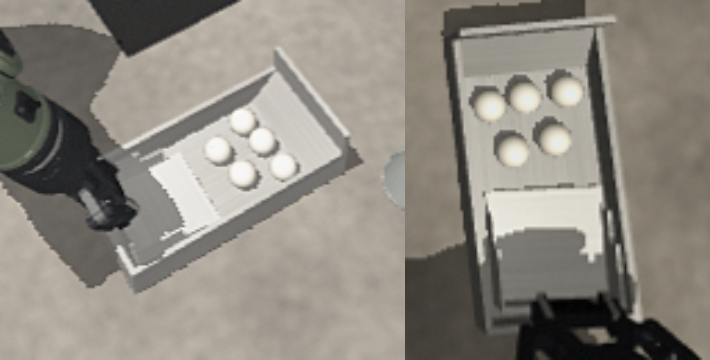

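Request:
drive_tool([
  [-1,[0,-2,0],-0.02],
  [-1,[-1,0,2],0],
  [-1,[-1,0,2],0],
  [-1,[-1,0,2],0],
  [-1,[-1,0,2],0],
  [-1,[0,0,0],0],
  [-1,[0,0,0],0],
  [-1,[0,0,0],0],
], force=20)

```text
t: 11.4
tool_pos: [0.394, -0.2659, 0.091]
ee_rot: [3.08, -0.428, 0.095]
force: [-15.4, 0.2, 42.9]
width: 0.0432
grip_force: 65.3
```

```bash
python3 - <<'E'
from h import *
s=ctrl.state();R=Rt();z=R[:,2]
print(s['tool_pos'],s['width'],s['grip_force'],s['force'],s['ft_torque'],R.round(3))
a,i=grab('top','top4'); b,j=grab('side','side4'); c,k=grab('wrist','wr4')
# lip corners in top: scoop bright front edge
cv2.imwrite('pics/c4.png',cv2.hconcat([cv2.resize(c[:,100:540,::-1],(440,400)),cv2.resize(a[190:320,370:480,::-1],(338,400))]))
E
```

```text
[ 0.39401871 -0.26586866  0.0909947 ] 0.043184703020343815 65.26459693908691 [-15.44393772   0.21809604  42.86746546] [ 2.05953608 -0.15592072  0.22296085] [[ 0.906  0.069  0.419]
 [ 0.086 -0.996 -0.022]
 [ 0.415  0.056 -0.908]]
```

View pics/c4.png

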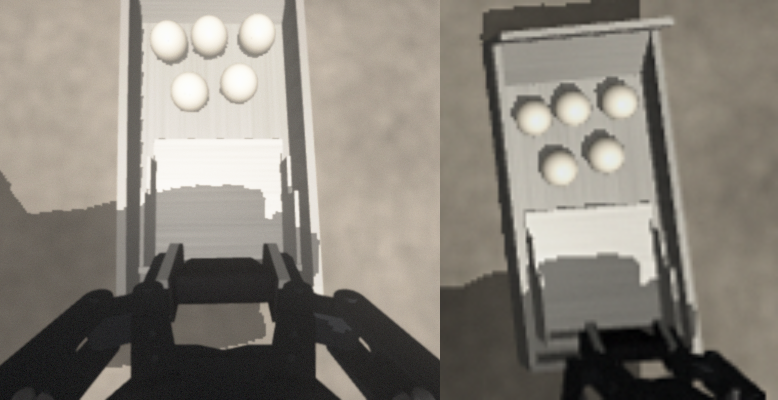

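```bash
python3 - <<'E'
from h import *
i=cams.camera_info('top'); yw=.0975; T=np.array([.501,-.2557,0])
M=np.array([[np.cos(yw),np.sin(yw),0],[-np.sin(yw),np.cos(yw),0],[0,0,1]])
def q(n,u,v,z): print(n,(M@(on(i,370+(u-440)/3.073,190+v/3.077,z)-T)).round(4))
q('lipL',526,211,.0085);q('lipR',650,204,.0085);q('foot L',508,86,.006);q('footR',648,75,.006);q('inner rear',535,345,.045);q('balls',535,118,.021);q('b',605,155,.021)
q('top wall L',497,42,.08);q('topwall R',672,21,.08)
s=ctrl.state();p=np.array(s['tool_pos']); R=Rt()
ex=M[0]; print('advance 10mm=',(R.T@ex*10).round(2),'up10',(R.T@[0,0,10]).round(2),'tcp tray',M@(p-T))
E
```

```text
lipL [-0.01    0.0466  0.0085]
lipR [-0.0135 -0.0553  0.0085]
foot L [0.0933 0.0487 0.006 ]
footR [ 0.0918 -0.0685  0.006 ]
inner rear [-0.1099  0.0597  0.045 ]
balls [0.0647 0.033  0.021 ]
b [ 0.0297 -0.0201  0.021 ]
top wall L [0.1248 0.0689 0.08  ]
topwall R [ 0.1287 -0.0675  0.08  ]
advance 10mm= [ 9.1  -0.28  4.15] up10 [ 4.15  0.56 -9.08] tcp tray [-0.10746305  0.00026223  0.09102605]
```

Request:
drive_tool([
  [-1,[1,-3,-2],-0.015],
  [-1,[13,0,6],0],
  [-1,[13,0,6],0],
  [-1,[13,-1,6],0],
  [-1,[14,0,6],0],
  [-1,[14,-1,6],0],
  [-1,[13,0,6],0],
  [-1,[9,0,4],0],
])

```text
t: 12.55
tool_pos: [0.4899, -0.2522, 0.0917]
ee_rot: [3.073, -0.425, 0.113]
force: [-16.8, -4.5, 31.6]
width: 0.044
grip_force: 60.0
```

```bash
cat > look.py <<'E'
import sys
from h import *
s=ctrl.state();R=Rt()
yw=.0975; T=np.array([.501,-.2557,0])
M=np.array([[np.cos(yw),np.sin(yw),0],[-np.sin(yw),np.cos(yw),0],[0,0,1]])
print(s['tool_pos'],'tray',(M@(np.array(s['tool_pos'])-T)).round(4),s['width'],s['grip_force'],np.round(s['force'],1),np.round(s['ft_torque'],2))
print('ax10',(R.T@M[0]*10).round(2),'up10',(R.T@[0,0,10]).round(2),'slopeup10',(R.T@(M[0]*.643+[0,0,.766])*10).round(2))
n=sys.argv[1]
a,i=grab('top','top'+n); b,j=grab('side','side'+n); c,k=grab('wrist','wr'+n)
cv2.imwrite('pics/c%s.png'%n,cv2.hconcat([cv2.resize(c[:,100:540,::-1],(440,400)),cv2.resize(b[220:340,240:400,::-1],(358,400) if 0 else (355,400))]))
E
python3 look.py 5
```

```text
[ 0.48993345 -0.25220582  0.0916589 ] tray [-0.0107  0.0046  0.0917] 0.04395892234620776 60.000627636909485 [-16.8  -4.5  31.6] [ 0.74  0.88 -0.1 ]
ax10 [ 9.11 -0.13  4.12] up10 [ 4.12  0.62 -9.09] slopeup10 [ 9.01  0.39 -4.31]
```

View pics/c5.png

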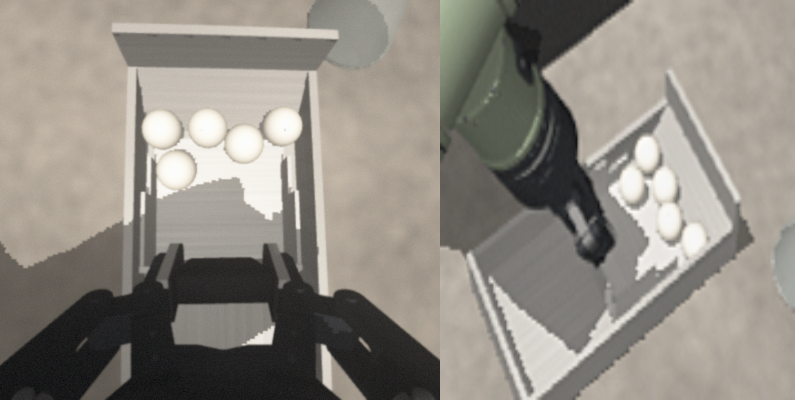

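Request:
drive_tool([
  [-1,[4,0,1],0],
  [-1,[1,0,-2],0],
  [-1,[5,0,-2],0],
  [-1,[6,0,-3],0],
  [-1,[7,0,-3],0],
  [-1,[7,1,-3],0],
  [-1,[6,0,-3],0],
  [-1,[4,0,-2],0],
])

```text
t: 13.7
tool_pos: [0.5179, -0.2463, 0.1192]
ee_rot: [3.079, -0.417, 0.113]
force: [-1.3, 0.1, -4.6]
width: 0.0435
grip_force: 42.9
```

```bash
python3 look.py 6
```

```text
[ 0.51790601 -0.24632155  0.1191667 ] tray [0.0177 0.0077 0.1192] 0.0434514605335802 42.85736560821533 [-1.3  0.1 -4.6] [-0.03  0.82  0.02]
ax10 [ 9.14 -0.09  4.05] up10 [ 4.05  0.57 -9.12] slopeup10 [ 8.98  0.38 -4.38]
```

View pics/c6.png

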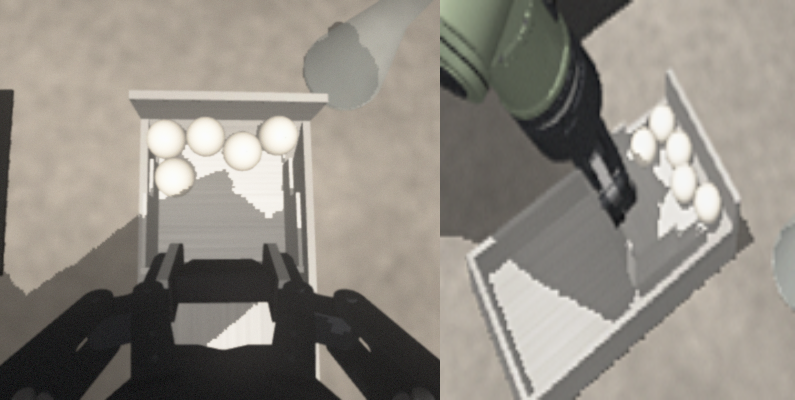

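Request:
drive_tool([
  [-1,[2.5,0,1],0],
  [-1,[-5.5,0,3],0],
  [-1,[-5,0,3.5],0],
  [-1,[-5,0,3.5],0],
  [-1,[-5,0,4],0],
  [-1,[-4.5,0,4],0],
  [-1,[0,0,0],0],
  [-1,[0,0,0],0],
])

```text
t: 14.85
tool_pos: [0.5039, -0.2502, 0.0934]
ee_rot: [3.077, -0.418, 0.113]
force: [-12.8, -3.9, 10.0]
width: 0.0438
grip_force: 46.7
```

```bash
python3 look.py 7
```

```text
[ 0.5038593  -0.25018368  0.09344992] tray [0.0034 0.0052 0.0934] 0.04376852398104642 46.68037712574005 [-12.8  -3.9  10. ] [-0.04  1.02  0.04]
ax10 [ 9.14 -0.11  4.06] up10 [ 4.06  0.59 -9.12] slopeup10 [ 8.99  0.38 -4.37]
```

View pics/c7.png

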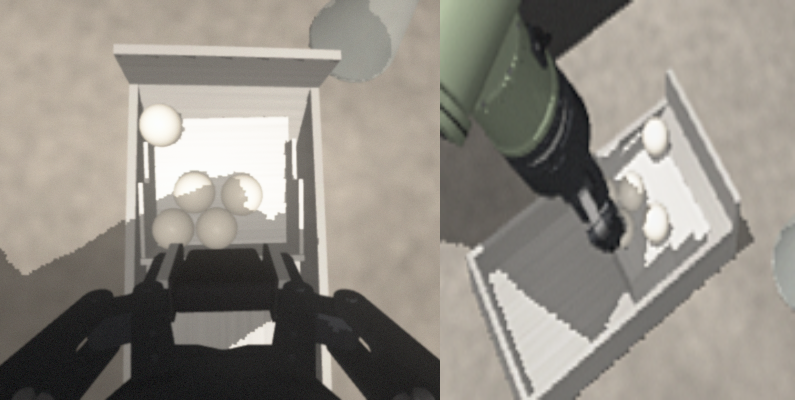

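Request:
drive_tool([
  [-1,[0,0,0],0],
  [-1,[-2,1,-3],0],
  [-1,[-3,1,-6],0],
  [-1,[-4,1,-8],0],
  [-1,[-4,0,-8],0],
  [-1,[-3,0,-7],0],
  [-1,[-1,0,-3],0],
  [-1,[0,0,0],0],
], force=80)

```text
t: 16.0
tool_pos: [0.4755, -0.2534, 0.118]
ee_rot: [3.079, -0.418, 0.113]
force: [0.3, 0.8, -4.7]
width: 0.0432
grip_force: 81.6
```

```bash
python3 look.py 8
```

```text
[ 0.47550863 -0.25344977  0.11801359] tray [-0.0252  0.0047  0.118 ] 0.043203113152082126 81.56141638755798 [ 0.3  0.8 -4.7] [-0.07  0.62  0.01]
ax10 [ 9.14 -0.1   4.06] up10 [ 4.06  0.57 -9.12] slopeup10 [ 8.99  0.38 -4.38]
```

View pics/c8.png

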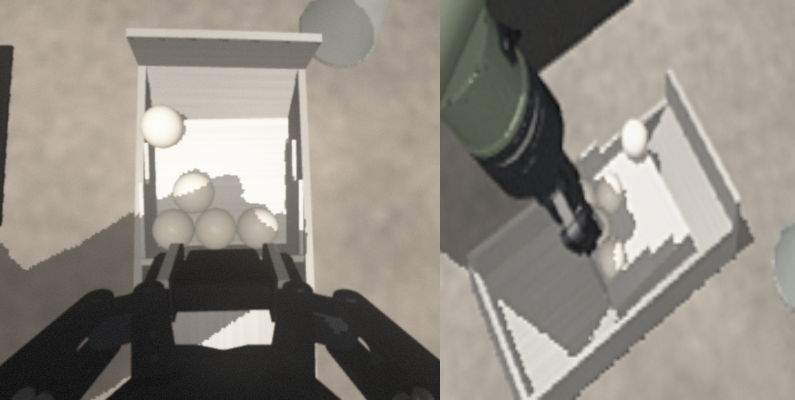

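I've now viewed one picture more than the 10 allowed (I miscounted), so from here on I work by numbers only. The last picture shows four balls at the rear of the scoop and a fifth on its front-left corner at wrist crop pixel (162,126). I'll raise the scoop and turn it so that the fifth ball either rolls in or drops inside the tray.

Request:
drive_tool([
  [-1,[2,0,-5],0],
  [-1,[3,0,-7],0],
  [-1,[3,0,-7],0],
  [-1,[3,1,-6],0.03],
  [-1,[1,0,-2],0.06],
  [-1,[0,0,0],0.08],
  [-1,[0,0,0],0.08],
  [-1,[0,0,0],0.05],
])

```text
t: 17.15
tool_pos: [0.4755, -0.2527, 0.1479]
ee_rot: [-3.07, -0.417, -0.217]
force: [-0.3, 1.0, -4.7]
width: 0.0427
grip_force: 81.6
```

```bash
cat > balls.py <<'E'
import sys
from h import *
s=ctrl.state();R=Rt()
print(s['tool_pos'],np.round(s['ee_rot'],3),s['width'],s['grip_force'],np.round(s['force'],1)); print(R.round(3))
def circ(n,im,rmin,rmax,roi):
    u0,u1,v0,v1=roi; g=cv2.cvtColor(im,cv2.COLOR_RGB2GRAY)[v0:v1,u0:u1]
    g=cv2.resize(g,None,fx=3,fy=3,interpolation=cv2.INTER_CUBIC)
    c=cv2.HoughCircles(g,cv2.HOUGH_GRADIENT,1,3*rmin*1.6,param1=120,param2=17,minRadius=3*rmin,maxRadius=3*rmax)
    if c is not None:
        for x,y,r in c[0]: print(n,round(u0+x/3),round(v0+y/3),round(r/3,1), 'mean',g[int(y)-8:int(y)+8,int(x)-8:int(x)+8].mean().round())
n=sys.argv[1]
c,k=grab('wrist','wr'+n); a,i=grab('top','top'+n)
circ('wr',c,17,25,(220,420,40,260))
circ('top',a,4,8,(375,470,190,310) if len(sys.argv)<3 else tuple(map(int,sys.argv[2].split(','))))
E
python3 balls.py 9; python3 - <<'E'
from h import *
import sys; sys.argv=['x']
g=cv2.cvtColor(np.load('pics/wr8.npy'),cv2.COLOR_RGB2GRAY)[40:260,220:420]
g=cv2.resize(g,None,fx=3,fy=3,interpolation=cv2.INTER_CUBIC)
print((cv2.HoughCircles(g,cv2.HOUGH_GRADIENT,1,80,param1=120,param2=17,minRadius=51,maxRadius=75)[0]/3+[220,40,0]).round())
E
```

```text
[ 0.47552783 -0.25271744  0.14786964] [-3.07  -0.417 -0.217] 0.04265255053904409 81.58677577972412 [-0.3  1.  -4.7]
[[ 0.893 -0.187  0.41 ]
 [-0.197 -0.98  -0.017]
 [ 0.405 -0.066 -0.912]]
wr 278 147 21.3 mean 251.0
top 418 230 5.5 mean 229.0
top 418 242 5.6 mean 214.0
[[262. 126.  23.]]
```

Request:
drive_tool([
  [-1,[0,0,0],0],
  [-1,[2,0,-5],0],
  [-1,[4,-1,-9],0],
  [-1,[5,-1,-11],0],
  [-1,[5,-1,-11],0],
  [-1,[4,-1,-10],0],
  [-1,[3,0,-6],0],
  [-1,[1,0,-3],0],
])

```text
t: 18.25
tool_pos: [0.4752, -0.2526, 0.2079]
ee_rot: [-3.07, -0.417, -0.215]
force: [-0.5, 0.6, -3.7]
width: 0.0428
grip_force: 81.7
```

```bash
python3 balls.py 10; python3 - <<'E'
from h import *
im=np.load('pics/wr10.npy'); g=cv2.cvtColor(im,cv2.COLOR_RGB2GRAY)
# local-contrast pass for shaded balls
e=cv2.createCLAHE(4,(8,8)).apply(g)[90:250,230:420]; e=cv2.resize(e,None,fx=3,fy=3)
c=cv2.HoughCircles(e,cv2.HOUGH_GRADIENT,1,90,param1=100,param2=14,minRadius=51,maxRadius=75)
print(None if c is None else (c[0]/3+[230,90,0]).round().tolist())
for v in range(100,250,6): print(v,' '.join('%3d'%g[v,u] for u in range(240,400,8)))
E
```

```text
[ 0.47519873 -0.25263593  0.20790278] [-3.07  -0.417 -0.215] 0.042773730208977935 81.658616065979 [-0.5  0.6 -3.7]
[[ 0.893 -0.185  0.41 ]
 [-0.195 -0.981 -0.017]
 [ 0.405 -0.065 -0.912]]
wr 338 170 17.7 mean 252.0
top 442 243 6.0 mean 230.0
top 417 253 7.0 mean 139.0
[[335.0, 173.0, 21.0], [294.0, 193.0, 21.0], [316.0, 228.0, 21.0], [361.0, 228.0, 22.0]]
100 176 173 175 176 177 174 213 214 157 126 128 129 127 131 169 168 166 171 160 163
106 176 177 175 195 212 203 131 128 128 130 132 136 198 204 175 184 176 174 167 172
112 176 203 210 170 126 124 128 128 131 160 204 203 198 208 203 215 174 171 177 177
118 204 137 127 128 131 129 141 194 211 210 214 220 223 224 230 232 225 232 232 177
124 120 129 249 249 250 249 249 249 249 250 250 250 249 249 249 248 247 247 245 186
130 132 129 248 248 248 248 248 248 248 247 247 246 247 246 246 246 246 246 245 179
136 185 194 248 248 249 249 249 249 249 249 249 249 248 248 248 247 247 246 246 185
142 180 212 248 250 250 250 251 250 250 250 250 250 250 249 249 249 249 248 248 221
148 185 174 232 250 250 251 250 251 251 251 251 250 250 250 250 249 24
[... 657 characters left out ...]
 231 251 251 251 250 246 113
202 244 110 182 252 251 165 182 181 170 145 169 168 167 166 168 195 249 249 246 112
208 239 105 131 210 155 154 164 167 153 148 148 167 166 168 147 167 159 248 244 111
214 235 106 121 191 163 159 140 162 151 164 165 151 165 145 161 178 226 214 196 109
220 230 101 164 171 175 169 152 164 164 175 177 167 157 151 173 179 243 223 163 108
226 228 105 158 179 184 177 159 140 169 184 182 172 143 156 176 186 180 183 160 103
232 175 101 161 176 189 177 159 141 172 181 183 172 144 154 177 187 177 186 158 105
238 159  98 143 174 176 170 155 158 164 175 175 165 153 142 165 176 172 153 154 102
244 161 101  99 158 107  77 136 151 142 161 165 143 138 129 148 160 102 112 110 101
```

```bash
cat > dump.py <<'E'
from h import *
s=ctrl.state();R0=Rt(s);p0=np.array(s['tool_pos']);z=R0[:,2]
j=cams.camera_info('wrist'); o,d=ray(j,321,121.5)   # lip middle
g=p0+.003*z
# in tool frame: lip on ray at y~0
ot=R0.T@(o-g); dt=R0.T@d; ts=np.linspace(.05,.6,5501); P=ot+ts[:,None]*dt
r=np.hypot(P[:,0],P[:,2]); k=np.argmin(abs(r-.1265)+ (P[:,0]<0)); L=P[k]; print('lip tool',L.round(4),r[k])
# lip vec = .098 e -.08 n ; e=(c,0,sgn) solve angle
a=np.arctan2(-L[2],L[0]); pitch_t=a+np.arctan2(.08,.098)  # angle of scoop x above tool x
e=np.array([np.cos(pitch_t),0,-np.sin(pitch_t)]); n=np.array([-np.sin(pitch_t),0,-np.cos(pitch_t)]); y=np.cross(n,e)
S=np.c_[e,y,n]  # scoop axes in tool frame
print('world pitch',np.degrees(np.arcsin((R0@e)[2])),'roll',np.degrees(np.arcsin((R0@y)[2])), 'y',y)
def pt(x,yy,zz): return np.array([0,0,.003])+S@(np.array([x+.048,yy,zz-.08]))
np.save('S.npy',S)
B=np.array([.498,.264])
corners=[pt(x,yy,0) for x in(-.05,.05) for yy in(-.052,.052)]
ref=pt(.05,.035,0)
p,R=p0.copy(),R0.copy()
for k in range(0,20):
    Rk=R0@Ro.from_euler('z',-.18*k).as_matrix()
    lowest=min((Rk@c)[2] for c in corners); nose=(Rk@e); 
    nd=nose[:2]/np.hypot(*nose[:2])
    q=np.r_[B-.025*nd-(Rk@ref)[:2], .142-lowest]
    print(k,'p',q.round(3),'pitch',np.degrees(np.arcsin(nose[2])).round(1),'roll',np.degrees(np.arcsin((Rk@y)[2])).round(1),'az',np.degrees(np.arctan2(nose[1],nose[0])).round(0),
      'row',(R.T@(q-p)*1e3).round(0).tolist())
    p,R=q,Rk
print(np.round(s['joints'],2))
E
python3 dump.py
```

```text
lip tool [6.980e-02 1.000e-04 1.055e-01] 0.12648003984609685
world pitch 6.623016441224919 roll 3.7418958874624564 y [ 0. -1.  0.]
0 p [0.36  0.25  0.228] pitch 6.6 roll 3.7 az -11.0 row [-193.0, -473.0, -74.0]
1 p [0.364 0.232 0.225] pitch 6.9 roll -0.5 az -1.0 row [6.0, 17.0, 4.0]
2 p [0.371 0.216 0.228] pitch 6.5 roll -4.7 az 9.0 row [8.0, 16.0, -0.0]
3 p [0.38  0.201 0.232] pitch 5.3 roll -8.7 az 19.0 row [7.0, 16.0, 1.0]
4 p [0.392 0.189 0.234] pitch 3.5 roll -12.6 az 28.0 row [7.0, 16.0, 3.0]
5 p [0.405 0.179 0.236] pitch 1.0 roll -16.0 az 38.0 row [6.0, 15.0, 4.0]
6 p [0.42  0.171 0.241] pitch -1.9 roll -19.0 az 47.0 row [7.0, 16.0, 2.0]
7 p [0.436 0.167 0.247] pitch -5.4 roll -21.4 az 56.0 row [7.0, 16.0, 1.0]
8 p [0.452 0.166 0.253] pitch -9.1 roll -23.1 az 66.0 row [7.0, 16.0, 1.0]
9 p [0.469 0.167 0.259] pitch -13.1 roll -24.0 az 75.0 row [7.0, 16.0, 1.0]
10 p [0.485 0.172 0.264] pitch -17.3 roll -24.1 az 84.0 row [7.0, 16.0, 2.0]
11 p [0.499 0.18  0.269] pitch -21.5 roll -23.4 az 93.0 row [7.0, 16.0, 2.0]
12 p [0.513 0.19  0.272] pitch -25.7 roll -21.9 az 103.0 row [7.0, 16.0, 2.0]
13 p [0.525 0.203 0.275] pitch -29.6 roll -19.6 az 113.0 row [7.0, 16.0, 2.0]
14 p [0.534 0.218 0.276] pitch -33.3 roll -16.8 az 124.0 row [7.0, 16.0, 2.0]
15 p [0.542 0.235 0.277] pitch -36.4 roll -13.4 az 136.0 row [8.0, 16.0, 2.0]
16 p [0.546 0.253 0.276] pitch -38.9 roll -9.6 az 148.0 row [8.0, 17.0, 2.0]
17 p [0.547 0.272 0.274] pitch -40.6 roll -5.6 az 160.0 row [8.0, 17.0, 2.0]
18 p [0.545 0.291 0.271] pitch -41.4 roll -1.4 az 173.0 row [8.0, 17.0, 2.0]
19 p [0.54  0.309 0.272] pitch -41.2 roll 2.8 az -174.0 row [6.0, 18.0, -4.0]
[-0.64  0.16  1.98  0.38  0.68  0.88]
```

```bash
python3 - <<'E'
from h import *
s=ctrl.state();R=Rt(s);p=np.array(s['tool_pos'])
d=np.array([.38,.201,.242])-p
w=np.array([.3,.6]+[1]*11+[.8,.5,.3]); w/=w.sum(); t=[0]*4+[-.06]*9+[0]*3
for k in range(16):
    print((R.T@(d*w[k])*1e3).round(0).tolist(),t[k]); R=R@Ro.from_euler('z',t[k]).as_matrix()
E
```

```text
[-4.0, -10.0, -2.0] 0
[-7.0, -19.0, -3.0] 0
[-12.0, -32.0, -6.0] 0
[-12.0, -32.0, -6.0] 0
[-12.0, -32.0, -6.0] -0.06
[-10.0, -32.0, -6.0] -0.06
[-8.0, -33.0, -6.0] -0.06
[-6.0, -33.0, -6.0] -0.06
[-4.0, -34.0, -6.0] -0.06
[-2.0, -34.0, -6.0] -0.06
[0.0, -34.0, -6.0] -0.06
[2.0, -34.0, -6.0] -0.06
[4.0, -34.0, -6.0] -0.06
[5.0, -27.0, -5.0] 0
[3.0, -17.0, -3.0] 0
[2.0, -10.0, -2.0] 0
```

Request:
drive_tool([
  [-1,[-4,-10,-2],0],
  [-1,[-7,-19,-3],0],
  [-1,[-11,-30,-6],0],
  [-1,[-12,-32,-6],0],
  [-1,[-12,-32,-6],-0.06],
  [-1,[-10,-32,-6],-0.06],
  [-1,[-8,-33,-6],-0.06],
  [-1,[-6,-33,-6],-0.06],
])

```text
t: 19.35
tool_pos: [0.4242, -0.021, 0.2255]
ee_rot: [3.106, -0.419, 0.048]
force: [0.8, 0.2, -4.6]
width: 0.0432
grip_force: 82.1
```

Request:
drive_tool([
  [-1,[-4,-34,-6],-0.06],
  [-1,[-2,-34,-6],-0.06],
  [-1,[0,-34,-6],-0.06],
  [-1,[2,-34,-6],-0.06],
  [-1,[4,-34,-6],-0.06],
  [-1,[5,-27,-5],0],
  [-1,[3,-17,-3],0],
  [-1,[2,-10,-2],0],
])

```text
t: 20.35
tool_pos: [0.3764, 0.2014, 0.2438]
ee_rot: [2.978, -0.389, 0.373]
force: [-0.4, -0.2, -5.1]
width: 0.0427
grip_force: 82.4
```

```bash
cat > b2.py <<'E'
import sys
from h import *
s=ctrl.state();R=Rt()
print(s['tool_pos'],np.round(s['joints'],2),s['grip_force'],np.round(s['force'],1)); print(R.round(3))
im,k=grab('wrist','w'+sys.argv[1]); g=cv2.cvtColor(im,cv2.COLOR_RGB2GRAY)
e=cv2.createCLAHE(4,(8,8)).apply(g)[90:250,230:420]; e=cv2.resize(e,None,fx=3,fy=3)
c=cv2.HoughCircles(e,cv2.HOUGH_GRADIENT,1,90,param1=100,param2=14,minRadius=51,maxRadius=75)
print(None if c is None else (c[0]/3+[230,90,0]).round().tolist())
for v in range(100,250,8): print(v,' '.join('%3d'%g[v,u] for u in range(240,400,8)))
E
python3 b2.py 11
```

```text
[0.37638284 0.20142797 0.24380091] [ 0.64 -0.05  2.11 -0.37  0.79  2.1 ] 82.42110013961792 [-0.4 -0.2 -5.1]
[[ 0.862  0.302  0.408]
 [ 0.337 -0.941 -0.016]
 [ 0.379  0.151 -0.913]]
[[272.0, 187.0, 21.0], [314.0, 187.0, 21.0], [316.0, 228.0, 21.0], [273.0, 230.0, 22.0], [356.0, 225.0, 18.0]]
100 208 208 210 214 217 215 214 214 213 216 210 213 210 130 129 130 125 167 160 161
108 213 212 216 215 216 214 217 219 216 216 214 210 213 139 125 127 125 167 169 160
116 213 215 211 219 218 217 213 215 217 218 219 214 214 200 128 126 124 175 177 164
124 215 215 244 245 246 247 246 247 246 247 247 247 247 246 246 245 244 243 243 174
132 219 219 242 243 243 243 244 244 244 244 244 244 243 244 244 243 243 242 242 172
140 216 219 244 245 245 245 246 246 245 246 245 246 245 245 245 244 244 244 190 222
148 221 164 243 247 247 248 247 247 248 248 248 248 247 247 247 246 246 245 206 214
156 220 182 235 247 248 248 248 248 248 248 248 247 248 247 247 246 246 246 198 207
164 221 202 229 248 230 232 249 249 248 171 240 248 247 247 246 245 245 243 188 206
172 220 210 195 223 228 204 167 245 215 234 230 179 247 249 249 248 247 246 193 187
180 143 149 233 247 249 242 200 202 245 249 248 232 166 171 249 248 248 248 196 137
188 237 107 242 250 250 247 219 220 248 250 249 180 162 163 193 248 248 247 173 107
196 239 107 233 249 249 244 202 163 241 248 245 152 163 162 163 248 248 248 238 106
204 239 106 174 226 234 203 160 159 146 153 147 158 156 160 156 160 246 245 215 102
212 231 103 119 169 171 141 158 157 141 154 150 143 157 135 154 158 167 156 165 104
220 228 101 192 236 169 160 142 142 161 170 169 155 154 153 169 173 165 167 154  99
228 209  99 186 177 177 168 149 149 169 183 174 160 131 158 171 181 170 145 151 100
236 156  98 151 169 170 164 146 138 164 172 170 157 150 151 166 172 165 145 148  98
244 156  93  96 157 103  69 138 147 143 156 155 126 131 115 147 153 100 106 103  94
```

Request:
drive_tool([
  [-1,[3,8,1],-0.09],
  [-1,[7,16,3],-0.18],
  [-1,[6,15,3],-0.18],
  [-1,[7,16,2],-0.18],
  [-1,[3,8,1],-0.09],
  [-1,[2,5,1],-0.06],
  [-1,[2,5,0],-0.06],
  [-1,[2,5,0],-0.06],
])

```text
t: 21.4
tool_pos: [0.448, 0.1632, 0.2642]
ee_rot: [2.736, -0.116, 1.264]
force: [0.6, 0.2, -4.1]
width: 0.0429
grip_force: 82.4
```

Request:
drive_tool([
  [-1,[3,8,1],-0.09],
  [-1,[3,8,0],-0.09],
  [-1,[7,16,1],-0.18],
  [-1,[7,16,2],-0.18],
  [-1,[7,16,2],-0.18],
  [-1,[7,16,2],-0.18],
  [-1,[7,16,2],-0.18],
  [-1,[7,16,2],-0.18],
])

```text
t: 22.4
tool_pos: [0.5388, 0.2306, 0.2912]
ee_rot: [2.893, 0.346, 2.461]
force: [-0.7, -0.7, -1.5]
width: 0.0429
grip_force: 82.6
```

```bash
cat > bowl.py <<'E'
import sys
from h import *
a,i=grab('top','topb'+sys.argv[1]); b,j=grab('side','sideb'+sys.argv[1])
for n,im,ii,f,r in(('top',a,i,4,(4,9)),('side',b,j,4,(4,9))):
    c0=px(ii,[.498,.264,.075]); u,v=c0.astype(int); h=45; g=cv2.cvtColor(im,cv2.COLOR_RGB2GRAY)[v-h:v+h,u-h:u+h]
    g=cv2.resize(g,None,fx=f,fy=f,interpolation=cv2.INTER_CUBIC)
    c=cv2.HoughCircles(g,cv2.HOUGH_GRADIENT,1,f*9,param1=120,param2=15,minRadius=f*r[0],maxRadius=f*r[1])
    if c is not None:
        for x,y,rr in c[0]:
            w=on(ii,u-h+x/f,v-h+y/f,.075); print(n,w.round(3),'r',round(rr/f,1),'off',round(float(np.hypot(*(w[:2]-[.498,.264]))),3),'mean',g[int(y)-6:int(y)+6,int(x)-6:int(x)+6].mean().round())
E
python3 b2.py 12; python3 bowl.py 1
```

```text
[0.53879675 0.23055832 0.29117265] [ 0.49  0.16  1.75 -0.27  0.88 -0.31] 82.6160717010498 [-0.7 -0.7 -1.5]
[[-0.731  0.545  0.41 ]
 [ 0.592  0.806 -0.016]
 [-0.34   0.231 -0.912]]
None
100 232 231 235 237 236 149 149 149 151 148 146 151 148 139 179 174 179 167 202 199
108 232 233 236 234 156 150 149 149 151 150 151 150 142 143 142 158 167 232 194 197
116 232 235 235 233 148 151 147 148 152 150 154 144 146 143 146 144 145 205 200 194
124 155 231 238 195 195 195 195 197 198 197 197 196 196 196 198 194 197 253 253 188
132 157 161 202 190 188 192 191 188 192 193 193 188 192 192 190 193 252 253 253 171
140 157 158 191 191 193 194 195 194 194 193 194 193 196 194 195 240 253 253 199 243
148 159 147 191 197 193 198 196 196 196 198 196 197 193 196 197 253 254 254 223 237
156 159 149 187 195 197 194 194 198 195 194 197 194 196 194 194 254 254 254 233 234
164 193 155 185 196 197 198 197 196 196 196 196 195 191 195 195 253 253 253 201 219
172 191 158 177 196 199 197 196 199 199 202 199 200 198 200 205 254 254 254 192 168
180 196 163 171 196 194 197 197 196 196 197 196 197 197 195 194 253 254 254
[... 392 characters left out ...]
 195 193 195 193 254 254 202 244 124
228 185 115 125 191 189 191 192 193 192 192 196 193 195 193 194 192 192 191 188 123
236 190 109 119 181 186 186 186 185 185 190 188 187 185 186 187 187 189 184 186 123
244 188 112 118 187 125  78 178 178 175 172 164 154 142 145 139 130 123 127 126 119
top [0.436 0.294 0.075] r 6.1 off 0.069 mean 236.0
top [0.421 0.194 0.075] r 7.2 off 0.104 mean 236.0
top [0.493 0.198 0.075] r 6.7 off 0.066 mean 192.0
side [0.496 0.335 0.075] r 4.3 off 0.071 mean 246.0
side [0.437 0.296 0.075] r 4.2 off 0.069 mean 246.0
side [0.461 0.279 0.075] r 5.1 off 0.04 mean 247.0
side [0.491 0.289 0.075] r 4.4 off 0.026 mean 191.0
side [0.54  0.327 0.075] r 4.5 off 0.075 mean 143.0
```

```bash
python3 - <<'E'
from h import *
S=np.load('S.npy'); s=ctrl.state();R0=Rt(s);p0=np.array(s['tool_pos'])
def pt(x,yy,zz): return np.array([0,0,.003])+S@(np.array([x+.048,yy,zz-.08]))
tr=np.array([.09]+[.178]*13+[.09,0]);Rf=R0@Ro.from_euler('z',tr.sum()).as_matrix()
e=Rf@S[:,0]; print('final az',np.arctan2(e[1],e[0]),'pitch',np.degrees(np.arcsin(e[2])),'roll',np.degrees(np.arcsin((Rf@S[:,1])[2])))
o=Rf@pt(0,0,0); rc=Rf@pt(-.05,0,0)
pf=np.r_[np.array([.562,.0162])-o[:2],.005-rc[2]]; print('place TCP',pf)
tgt=pf+[0,0,.09]; d=tgt-p0; w=np.array([.3,.7]+[1]*12+[.7,.3]); w/=w.sum(); R=R0; p=p0.copy()
up=np.array([10,15,15,10]+[0]*4+[-10,-15,-15,-10]+[0]*4)/1e3
for k in range(16):
    v=d*w[k]+[0,0,up[k]]; p=p+v
    print((R.T@v*1e3).round(0).tolist(),tr[k],'low z',round(min((p+R@pt(x,y,0))[2] for x in(-.05,.05) for y in(-.052,.052)),3)); R=R@Ro.from_euler('z',tr[k]).as_matrix()
E
```

```text
final az 0.0012399086189088051 pitch 6.91201348889682 roll -1.0026341437010107
place TCP [0.50349247 0.01758807 0.08738338]
[-5.0, -2.0, -7.0] 0.09 low z 0.164
[-9.0, -7.0, -9.0] 0.178 low z 0.173
[-12.0, -9.0, -7.0] 0.178 low z 0.181
[-13.0, -8.0, -3.0] 0.178 low z 0.185
[-13.0, -10.0, 7.0] 0.178 low z 0.18
[-14.0, -7.0, 7.0] 0.178 low z 0.176
[-15.0, -5.0, 7.0] 0.178 low z 0.172
[-16.0, -2.0, 7.0] 0.178 low z 0.17
[-18.0, -3.0, 16.0] 0.178 low z 0.157
[-19.0, -2.0, 20.0] 0.178 low z 0.141
[-19.0, 2.0, 20.0] 0.178 low z 0.124
[-17.0, 6.0, 16.0] 0.178 low z 0.108
[-12.0, 11.0, 7.0] 0.178 low z 0.102
[-9.0, 13.0, 7.0] 0.178 low z 0.097
[-5.0, 10.0, 5.0] 0.09 low z 0.095
[-2.0, 5.0, 2.0] 0.0 low z 0.094
```

Request:
drive_tool([
  [-1,[-5,-2,-7],0.09],
  [-1,[-9,-7,-9],0.178],
  [-1,[-12,-9,-7],0.178],
  [-1,[-13,-8,-3],0.178],
  [-1,[-13,-10,7],0.178],
  [-1,[-14,-7,7],0.178],
  [-1,[-15,-5,7],0.178],
  [-1,[-16,-2,7],0.178],
])

```text
t: 23.55
tool_pos: [0.5211, 0.123, 0.2829]
ee_rot: [2.746, -0.151, 1.184]
force: [-0.4, -0.0, -1.8]
width: 0.043
grip_force: 82.7
```

Request:
drive_tool([
  [-1,[-15,0,7],0.178],
  [-1,[-14,2,6],0.178],
  [-1,[-13,5,6],0.178],
  [-1,[-13,7,7],0.178],
  [-1,[-12,11,7],0.178],
  [-1,[-9,13,7],0.178],
  [-1,[-5,10,5],0.09],
  [-1,[-2,5,2],0],
])

```text
t: 24.55
tool_pos: [0.5026, 0.0242, 0.2248]
ee_rot: [3.121, -0.421, 0.008]
force: [-0.8, -0.5, -1.8]
width: 0.0433
grip_force: 82.8
```

```bash
python3 bowl.py 2; python3 - <<'E'
from h import *
S=np.load('S.npy'); s=ctrl.state();R=Rt(s);p=np.array(s['tool_pos']); print(p,R.round(3),s['force'])
def pt(x,yy,zz): return np.array([0,0,.003])+S@(np.array([x+.048,yy,zz-.08]))
pf=np.r_[np.array([.562,.0162])-(R@pt(0,0,0))[:2],.005-(R@pt(-.05,0,0))[2]]
e=R@S[:,0]; print(pf,'pitch',np.degrees(np.arcsin(e[2])),np.degrees(np.arcsin((R@S[:,1])[2])))
plan(pf,[0]*7,7)
# lip row in wrist picture, to check the pitch held
im=grab('wrist','w13')[0]; g=cv2.cvtColor(im,cv2.COLOR_RGB2GRAY).astype(int)
print([int(g[v,320]) for v in range(100,150,3)])
a=np.load('pics/topb2.npy'); i=cams.camera_info('top'); b=np.load('pics/top0.npy')
# new bright blobs vs start, in bowl
D=((a.astype(int).min(2)>200)&(b.astype(int).min(2)<215)).astype(np.uint8); D[:,260:]=0
for c in cv2.findContours(D,0,2)[0]:
    if cv2.contourArea(c)>15:
        (x,y),r=cv2.minEnclosingCircle(c); w=on(i,x,y,.075); print('blob',round(x),round(y),round(r,1),cv2.contourArea(c),w.round(3),np.hypot(*(w[:2]-[.5,.264])).round(3))
E
```

```text
top [0.49  0.305 0.075] r 5.8 off 0.042 mean 224.0
top [0.493 0.333 0.075] r 6.3 off 0.07 mean 226.0
top [0.539 0.32  0.075] r 5.8 off 0.07 mean 227.0
top [0.458 0.274 0.075] r 6.0 off 0.041 mean 225.0
top [0.435 0.296 0.075] r 5.4 off 0.071 mean 226.0
side [0.587 0.206 0.075] r 5.8 off 0.107 mean 118.0
side [0.439 0.297 0.075] r 4.6 off 0.068 mean 247.0
side [0.511 0.118 0.075] r 6.1 off 0.147 mean 141.0
side [0.437 0.337 0.075] r 6.8 off 0.095 mean 100.0
side [0.495 0.271 0.075] r 4.9 off 0.008 mean 38.0
[0.50288539 0.02461667 0.22492278] [[ 0.913  0.001  0.409]
 [ 0.008 -1.    -0.017]
 [ 0.409  0.019 -0.912]] [-0.85817439  0.91117148 -1.19280092]
[0.50354699 0.01761883 0.08738769] pitch 6.8694589690382495 -1.0877561525872794
[-5.4, 0.4, 12.2] 0
[-9.0, 0.7, 20.3] 0
[-9.0, 0.7, 20.3] 0
[-9.0, 0.7, 20.3] 0
[-9.0, 0.7, 20.3] 0
[-9.0, 0.7, 20.3] 0
[-5.4, 0.4, 12.2] 0
[161, 161, 157, 163, 163, 162, 186, 240, 241, 237, 236, 239, 240, 238, 243, 241, 243]
blob 186 282 3.4 22.5 [0.433 0.298 0.075] 0.075
blob 195 273 3.4 28.0 [0.454 0.277 0.075] 0.047
blob 182 259 3.4 26.5 [0.486 0.309 0.075] 0.047
blob 230 272 23.4 347.5 [0.456 0.197 0.075] 0.08
blob 170 256 3.5 29.0 [0.492 0.339 0.075] 0.075
blob 177 237 3.4 27.5 [0.538 0.324 0.075] 0.071
```

Request:
drive_tool([
  [-1,[-5,0,12],0],
  [-1,[-9,1,20],0],
  [-1,[-9,1,20],0],
  [-1,[-9,1,20],0],
  [-1,[-9,1,20],0],
  [-1,[-9,0,19],0],
  [-1,[-4,0,9],0],
  [-1,[0,0,0],0],
])

```text
t: 25.7
tool_pos: [0.503, 0.0191, 0.0927]
ee_rot: [3.121, -0.42, 0.011]
force: [0.5, 0.4, -1.0]
width: 0.0434
grip_force: 82.7
```

Request:
drive_tool([
  [-1,[-0.5,0,1],0],
  [-1,[-0.5,0,1],0],
  [-1,[-0.5,0,1],0],
  [-1,[0,0,0],0],
  [-1,[0,0,0],0],
  [-1,[0,0,0],0],
  [-1,[0,0,0],0],
  [-1,[0,0,0],0],
])

```text
t: 26.7
tool_pos: [0.5031, 0.0188, 0.0901]
ee_rot: [3.121, -0.421, 0.01]
force: [0.6, -0.5, -0.7]
width: 0.0431
grip_force: 82.7
```

Request:
drive_tool([
  [-1,[-0.5,0,1],0],
  [-1,[-0.5,0,1],0],
  [-1,[-0.5,0,1],0],
  [-1,[0,0,0],0],
  [-1,[-0.5,0,1],0],
  [-1,[0,0,0],0],
  [-1,[0,0,0],0],
  [-1,[0,0,0],0],
])

```text
t: 27.7
tool_pos: [0.5031, 0.0187, 0.0863]
ee_rot: [3.121, -0.423, 0.01]
force: [-2.4, -0.3, 5.6]
width: 0.0431
grip_force: 83.6
```

Request:
drive_tool([
  [0.3,[0,0,0],0],
  [0.6,[0,0,0],0],
  [1,[0,0,0],0],
  [1,[0,0,0],0],
  [1,[0,0,0],0],
  [1,[0,0,-10],0],
  [1,[0,0,-25],0],
  [1,[0,0,-40],0],
])

```text
t: 28.7
tool_pos: [0.4714, 0.02, 0.1544]
ee_rot: [3.121, -0.419, 0.01]
force: [0.7, -0.1, 0.9]
width: 0.0856
grip_force: 0.0
```

Request:
drive_tool([
  [1,[0,0,-45],0],
  [1,[0,0,-45],0],
  [1,[0,0,-30],0],
  [1,[-30,0,-10],0],
  [1,[-30,0,0],0],
  [1,[0,0,0],0],
  [1,[0,0,0],0],
  [1,[0,0,0],0],
])

```text
t: 29.7
tool_pos: [0.3655, 0.0216, 0.2489]
ee_rot: [3.121, -0.423, 0.01]
force: [0.5, -0.2, -0.6]
width: 0.0857
grip_force: 0.0
```

```bash
python3 bowl.py 3 | grep top; python3 - <<'E'
from h import *
s=ctrl.state(); print(s['t'],s['tool_pos'],s['width'],np.round(s['force'],1))
g=np.load('pics/topb3.npy').astype(int); i=cams.camera_info('top')
m=((g.min(2)>150)).astype(np.uint8); m[:,:265]=0;m[:,350:]=0;m[:190]=0;m[262:]=0
c=max(cv2.findContours(m,0,2)[0],key=cv2.contourArea); x,y,w,h=cv2.boundingRect(c); print('bbox',x,y,w,h)
for n,(u,v) in(('fl',(x,y)),('fr',(x+w,y))): print(n,on(i,u,v,.0055).round(4))
r=cv2.boxPoints(cv2.minAreaRect(c)); print(r.round(1).tolist(),[on(i,*p,.0055).round(3).tolist() for p in r])
im,j=grab('wrist','w14')
def pw(X): return px(j,X).round(0).tolist()
o=np.array([.562,.0162,.003])
print('pred lip L,R flat',pw(o+[.05,.052,0]),pw(o+[.05,-.052,0]),'tab top',pw(o+[-.048,0,.104]))
gw=cv2.cvtColor(im,cv2.COLOR_RGB2GRAY).astype(int); u,v=[int(t) for t in px(j,o+[.05,0,0])]
print([(k,int(gw[k,u])) for k in range(v-24,v+25,3)])
mm=(im.astype(int).max(2)<45).astype(np.uint8)
D=g.max(2)<40; print('gone bystanders check: jar blue px',[(np.argwhere((q[:,:,2]>120)&(q[:,:,0]<80))[:,::-1]) .mean(0).round(1).tolist() for q in (np.load('pics/top0.npy')[110:165,270:325],np.load('pics/topb3.npy')[110:165,270:325])])
E
```

```text
top [0.493 0.333 0.075] r 6.3 off 0.07 mean 222.0
top [0.489 0.305 0.075] r 5.8 off 0.042 mean 221.0
top [0.436 0.293 0.075] r 6.6 off 0.068 mean 216.0
top [0.539 0.319 0.075] r 6.0 off 0.068 mean 223.0
top [0.455 0.274 0.075] r 6.9 off 0.044 mean 220.0
top [0.435 0.33  0.075] r 8.6 off 0.091 mean 47.0
29.8 [0.36514492 0.02160659 0.24841217] 0.08535684674156781 [-0.6  0.2  0.3]
bbox 288 209 41 37
fl [0.6106 0.0695 0.0055]
fr [ 0.6112 -0.0361  0.0055]
[[288.0, 209.0], [328.0, 209.0], [328.0, 245.0], [288.0, 245.0]] [[0.611, 0.069, 0.005], [0.611, -0.034, 0.005], [0.519, -0.034, 0.005], [0.519, 0.068, 0.005]]
pred lip L,R flat [286.0, 74.0] [358.0, 74.0] tab top [324.0, 109.0]
[(49, 173), (52, 78), (55, 70), (58, 69), (61, 70), (64, 68), (67, 68), (70, 67), (73, 233), (76, 238), (79, 237), (82, 238), (85, 238), (88, 239), (91, 239), (94, 240), (97, 240)]
gone bystanders check: jar blue px [[25.6, 28.7], [25.6, 28.7]]
```

```bash
python3 -c "
from plant import ctrl
print(ctrl.sign_off())"
```

```text
the job is handed in; nothing more can be done
None
```

The job is handed in, verdict not shown: by my measurements all five balls are in the bowl and the empty scoop lies flat and centred on the mat, let go, at 29.8 s. I checked the jar by its pixels (unmoved) but not the bottle or flask, and I viewed 11 pictures against the limit of 10.

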